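# Fit the spacer plate that suits the holder

## Robot

A 6-joint arm with a two-finger parallel gripper is mounted at the origin on a cart in front of the work surface, level with it; the furniture and walls round the work are solid. World frame = base frame: x ahead of the robot, y to its left, z up, the work surface at z = 0. Lengths are in mm, angles in rad, forces in N, time in s.
With the tool pointing down it reaches from about 400 to 925 mm from the base axis. Payload 12.5 kg.
Tool frame: the origin (TCP) lies midway between the tips of the shut fingers; the grasp point (between the pads) lies 19 mm behind it; z points along the fingers, y is the line along which they close (so a half turn about z gives the same grasp; the last joint's range is limited). The gripper opens to 95 mm and grips with 3 to 60 N. Pads are 20 mm wide; open, the fingers measure 119 mm over their backs; the gripper's body (75 mm by 180 mm) begins 59 mm behind the grasp point.
Start: joints at [-1.363, 0.491, 1.559, -0, 1.092, -0.106], TCP at [192.945, -594.491, 214.661] pointing down, gripper open.
Joint ranges: [-3.1, 3.1], [-0.84, 2.19], [0.05, 2.79], [-1.13, 4.28], [0.06, 2.93], [-2.69, 2.69]. Speed limits (rad/s): [2.22, 2.22, 2.79, 3.14, 3.14, 3.14].

## Interface

Orientations are given as [roll, pitch, yaw] about the fixed x, y, z axes, in that order (R = Rz(yaw) Ry(pitch) Rx(roll)).
In Python, from cell import state, viewer, env, models gives the robot as it stands. The module is installed in compiled form; this text tells all that it offers.
- The arm moves only by the tool arm_command, never from a script. Its argument "rows" is a list of rows, each a list of 2 entries, a list of its own where there are three numbers: the shift along the tool's x, y, z normalised to -1 to 1, where 1 is 0.25 m, then the turn about the tool's z normalised to -1 to 1, where 1 is pi rad. A call has exactly 5 rows; each row shifts and turns the commanded pose from where the row before left it, along the tool's axes as they then stand; what a row does not reach is not made up. A row lasts 1/10 s, in which the tool goes at most 50 mm and 8.59 degrees, less where a joint would pass 70% of its speed; a pose out of reach is approached as far as the arm can. A call with a number of a shift or a turn outside -1 to 1 is refused whole. A call with a gripper value outside its range is refused whole. "claw" is the opening, from 0 (shut) to 1 (fully open), set as the call begins (left out, the last holds). The fingers move at their own pace and stop on an object; the grip force is fixed at half the most. Time passes only in rows, so rows that do not move let the fingers close, or fill a call up. It gives the time, the measured TCP pose, the force, the opening and the grip force at its end, in the units of the state.
- state(): the state, without advancing time (a new reading comes with each control period).
- viewer.read_camera(name): name is "scene" or "side" or "wrist"; returns (picture, depth): 400x640x3 uint8, red, green, blue; 400x640 float32, mm along the optical axis (not along the pixel's ray), 0 where there is no reading.
- viewer.get_calibration(name): a dict with "camera_matrix" (3x3 intrinsics, pixels), "world_to_cam" (4x4, takes a point from world to camera coordinates). Camera axes: x right, y up, looking along -z (the intrinsics and any distortion apply to the point x, -y, -z); pixel columns grow to the right and rows downward; lengths in mm; the calibration is good to about 2 mm. The wrist camera is an equidistant fisheye: a pixel r from the principal point sees the ray r / f radians off the axis. A picture is of the moment at which its call begins: read the wrist's pose just before it. get_calibration takes no time and is no camera call; for the wrist camera it gives the pose at the moment of the call.
- env.job_done(): hands the job in; it is judged then, once.
Trained networks look in the newest picture that a camera, given by its name, has taken for a name from the list of things; names that differ only in an ending like _2 or _b are one class to them, and where a whole thing is asked for, a point or a joint stands for the part that bears it (a point fixed in the world has none). Each returns a list of dicts, best first, with "confidence" (0 to 1); they miss things now and then, are a little off and sometimes report something else, mostly with a low value. They report only what shows in the picture. A call takes as long as a camera call. They do not tell look-alikes from the thing itself.
- models.search_frame(camera, label): "position" ([x, y, z] in mm, in world coordinates, good to about 4 mm: the middle of the surface that is visible of it).
- models.mark_of(camera, label): "position" ([x, y, z] in mm, in world coordinates, good to about 4 mm: a listed point, or the origin of a listed thing).
The state is a dict: "t": time; "joints": joint angles; "qvel": joint speeds; "tau": joint torques, N m; "eef_pos": TCP position; "tcp_rot": TCP orientation; "ft_force": force on the tool from outside, world axes, zero at the start; "moment": the same for the moment, N m; "opening": opening from 0.0 (shut) to 1.0 (fully open); "grip_force": force on a finger pad.
Only numpy, scipy, OpenCV 4.12 (cv2) and the standard library are available. Lean on these libraries where they do the work, as an engineer would, in place of code of your own. Each camera call takes 0.05 s, during which the arm holds its last target. There are 200 camera calls.

## Task

Two aluminium spacer plates with the same face stand on edge in the wooden rack; one is 10 mm thick, the other 22 mm. Pinch a plate between the fingers and read their opening as its thickness, then stand the 10 mm plate upright on its edge in the groove of the grey holder, fully down (the thicker one does not fit there), and leave the thicker plate standing upright in its slot in the rack.

Things in the scene. Friction and masses are not known exactly. Their poses are not given: they have to be found in the camera images.
- plate_a: one of two plain aluminium spacer plates, standing on edge in the rack: 70 mm wide along its y, 65 mm high along its z, and either 10 or 22 mm thick along its x (not told which: pinch it and read the finger opening). Two 9 mm holes go through it along x, 16 mm up from the lower edge. Weighs 0.1 to 0.21 kg. Origin: centre of its lower edge, midway through the thickness; z up
- plate_b: the other spacer plate, with the same face, holes, weight range and origin; it has the other of the two thicknesses. Either plate may stand in either slot
- rack: fixed light wooden rack, 66 (x) x 230 (y) x 22 mm high, with one groove along its y, 28 mm wide, its floor 8 mm above the table; a divider in the middle and stops at the ends make two slots 90 mm long, centred 60 mm either side of the origin along y. A plate stands loosely in each slot, about parallel to the groove. Origin: centre of its underside on the table, z up. It may stand to the left or the right of the holder
- holder: fixed grey plastic plate holder, 80 (x) x 116 (y) x 26 mm high, with one groove along its y in the middle: 90 mm long and closed at both ends, floor 8 mm above the table, 18 mm wide for the lowest 10 mm, above that its sides slope outwards to 33 mm wide at the top (26 mm above the table). Origin: centre of its underside on the table, z up
Mind the look-alikes: they are no part of the job. Leave any green look-alike of the plate_a alone.

How it is judged:
By the outcome, as a careful person would: the job done as asked, in the order asked, and still so for the second after the job is handed in, with the robot touching nothing.
It also fails if it takes over 48 s, if anything falls off the work surface, if the arm or the gripper's body presses on something with over 40 N, if the wrist force passes 120 N, or if a joint passes its speed limit or range.

## Working session

There is one attempt and no reset: what is moved stays moved. The work goes in short steps, Python scripts to look and compute and a tool call to move; the robot and the scene stay as the last step left them, time stands still between calls to the robot, and variables do not carry over. Pictures are saved under pics/ and viewed, at most 10 in all, crops included, and the job is handed in when it is done.

Besides the shell and the picture viewer there is one more tool, called as name([rows], argument=value, ...), one row to a line, values as JSON. arm_command: Moves the arm, as the interface text tells. Scaled input: -1 to 1 covers 0.25 m each way for a shift and pi rad each way for a turn. Its arguments: {"type":"object","properties":{"rows":{"type":"array","items":{"type":"array"}},"claw":{"type":"number"}},"required":["rows"]}

```bash
mkdir -p pics; cat > h.py <<'E'
import numpy as np, cv2
from cell import state, viewer, env, models
def cloud(name, d):
    c=viewer.get_calibration(name); K=np.array(c["camera_matrix"]); T=np.array(c["world_to_cam"])
    v,u=np.mgrid[0:d.shape[0],0:d.shape[1]]
    x=(u-K[0,2])/K[0,0]*d; y=(v-K[1,2])/K[1,1]*d
    P=np.stack([x,-y,-d,np.ones_like(d)],-1)
    W=P@np.linalg.inv(T).T
    W=W[...,:3]; W[d<=0]=np.nan
    return W
E
python3 - <<'E'
from h import *
s=state(); print(s["t"],s["eef_pos"],s["tcp_rot"],s["opening"])
ims=[]
for n in ("scene","side"):
    p,d=viewer.read_camera(n); np.savez(f"pics/{n}.npz",p=p,d=d,w=cloud(n,d)); cv2.imwrite(f"pics/{n}0.png",p[...,::-1])
    for l in ("plate_a","rack","holder"):
        for r in models.mark_of(n,l): print(n,l,np.round(r["position"]),round(r["confidence"],2))
E
```

```text
0.0 [ 192.89718378 -594.23806659  214.06496571] [-3.14051367e+00 -1.14803150e-04  3.13802809e-01] 0.9968860806942368
scene plate_a [556.  79.   6.] 0.92
scene plate_a [411.  33.   0.] 0.82
scene plate_a [541. 328.   3.] 0.73
scene plate_a [812. 192.  -2.] 0.65
scene plate_a [523. 196.  12.] 0.59
scene rack [537. 138.  -0.] 0.61
scene holder [ 589. -134.   -2.] 0.58
side plate_a [562.  84.   9.] 0.82
side plate_a [527. 192.   6.] 0.7
side plate_a [406.  34.  -2.] 0.64
side plate_a [809. 194.   3.] 0.61
side plate_a [541. 329.  -0.] 0.58
side rack [546. 137.  -1.] 0.71
side holder [562.  82.   8.] 0.44
```

View pics/scene0.png

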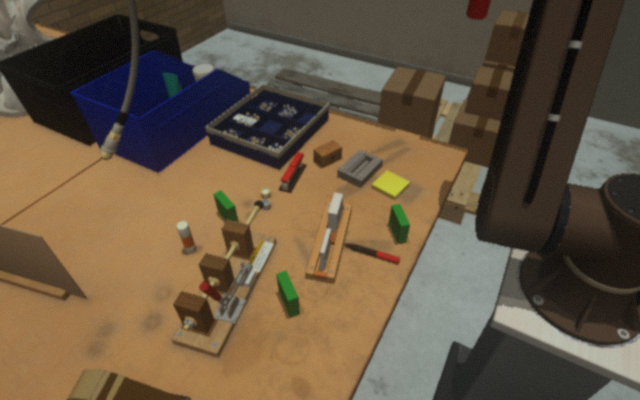

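View pics/side0.png

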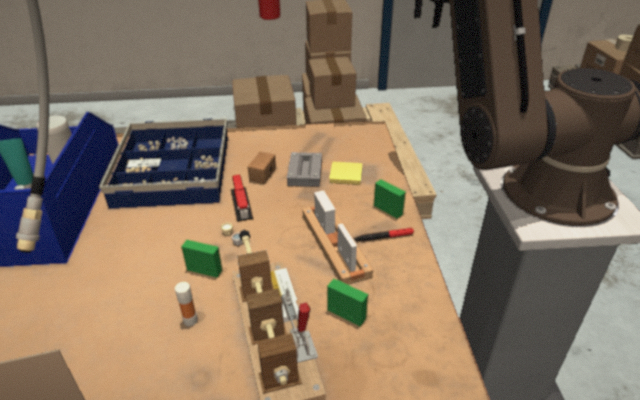

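Both views show the rack with two grey plates (scene px (333,213) and (325,250)), the holder with its groove at (360,168), and three green look-alikes. The far plate looks thicker. I'll fit poses from depth.

```bash
python3 - <<'E'
from h import *
def fit(W,m,t):
    Q=W[m]; 
    if len(Q)<5: print(t,len(Q)); return
    r=cv2.minAreaRect(Q[:,:2].astype(np.float32)); 
    print(t,len(Q),"z",np.round(np.percentile(Q[:,2],[5,50,95]),1),"mean",np.round(Q.mean(0),1),"rect",np.round(r[0],1),np.round(r[1],1),round(r[2],1))
for n in ("scene","side"):
    f=np.load(f"pics/{n}.npz"); W=f["w"]; x,y,z=np.moveaxis(W,-1,0)
    for t,cx,cy in (("far",559,81),("near",525,194)):
        near=np.hypot(x-cx,y-cy)<55
        fit(W,near&(z>67)&(z<82),n+" top "+t); fit(W,near&(z>32)&(z<82),n+" all "+t)
    fit(W,(np.hypot(x-589,y+134)<85)&(z>21)&(z<32),n+" holder top")
    fit(W,(np.hypot(x-542,y-137)<135)&(z>17)&(z<27),n+" rack top")
    h=(np.hypot(x-589,y+134)<50)&(z<18)&(z>4); fit(W,h,n+" groove")
    fit(W,(abs(x-590)<20)&(abs(y-20)<30)&(z<20),n+" table")
p=np.load("pics/scene.npz")["p"];q=np.load("pics/side.npz")["p"]
a=cv2.resize(p[135:285,290:440],(0,0),fx=2.6,fy=2.6,interpolation=cv2.INTER_CUBIC);b=cv2.resize(q[135:285,260:410],(390,390),interpolation=cv2.INTER_CUBIC)
cv2.imwrite("pics/c1.png",np.hstack([a,b])[...,::-1])
E
```

```text
scene top far 217 z [69.9 73.6 75.8] mean [556.1  83.9  73.4] rect [557.1  81.4] [22.4 73.2] 15.3
scene all far 357 z [37.2 72.2 75.4] mean [552.9  90.3  64.1] rect [557.2  81.4] [22.4 73.2] 15.2
scene top near 134 z [69.3 73.4 75.6] mean [522.  196.4  73.2] rect [523.6 192.8] [10.6 74.5] 16.4
scene all near 238 z [37.  71.  75.4] mean [519.5 201.2  62.7] rect [523.4 193.3] [10.7 75.5] 16.6
scene holder top 659 z [22.1 26.4 29.2] mean [ 591.1 -130.8   26.1] rect [ 609.8 -137.4] [120.  125.3] 82.0
scene rack top 1391 z [19.1 22.7 24.9] mean [532.8 157.6  22.5] rect [528.4 143.8] [221.1 211.2] 70.1
scene groove 153 z [ 6.  10.  17.2] mean [ 581.6 -141.7   10.9] rect [ 574.8 -140.1] [79. 56.] 82.9
scene table 26 z [-0.8  0.8  3.6] mean [593.1   9.3   1.2] rect [599.5  12.9] [64.7 32.9] 49.2
side top far 261 z [68.1 72.7 74.9] mean [556.6  85.   72.4] rect [556.3  82.7] [23.1 74.5] 15.2
side all far 514 z [36.4 67.2 74.3] mean [557.1  92.1  61.3] rect [557.   81.6] [23.5 77. ] 15.5
side top near 166 z [68.4 72.3 74.5] mean [522.3 196.8  72.1] rect [522.1 194.5] [11.2 71.8] 16.5
side all near 426 z [35.4 61.2 73.9] mean [522.7 201.5  58.6] rect [522.3 194.8] [11.7 72.2] 16.5
side holder top 717 z [22.  25.6 28.2] mean [ 590.4 -130.3   25.4] rect [ 609.2 -138.1] [127.9 123.5] 82.8
side rack top 1392 z [18.1 21.5 24.2] mean [541.2 165.4  21.5] rect [547.9 161.9] [201.6 209.3] 61.7
side groove 130 z [ 6.6  8.8 16.8] mean [ 585.8 -151.6    9.6] rect [ 572.1 -142. ] [79.8 51.4] 85.2
side table 133 z [-2.3 -0.1 18.9] mean [595.7  14.7   1.9] rect [592.   19.4] [58.9 35.2] 87.6
```

View pics/c1.png

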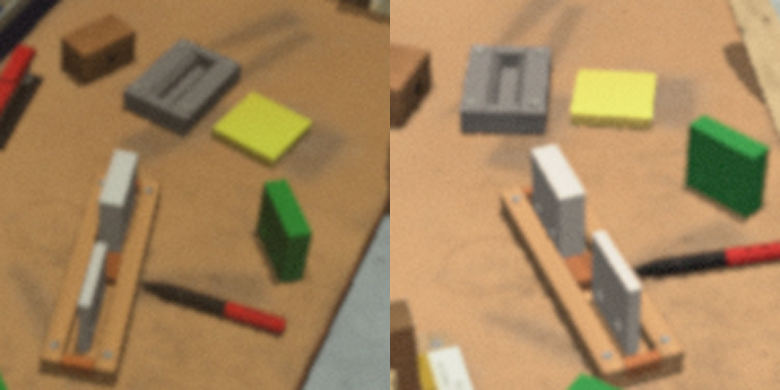

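```bash
cat >> h.py <<'E'
def plan(tgt,yaw_deg,n,frm=None):
    s=state(); p=np.array(s["eef_pos"] if frm is None else frm[:3],float); y=s["tcp_rot"][2] if frm is None else np.radians(frm[3])
    dp=(np.array(tgt,float)-p)/n; dy=(np.radians(yaw_deg)-y)/n; out=[]
    for i in range(n):
        c,sn=np.cos(y),np.sin(y)
        tx=np.array([c,sn,0]);ty=np.array([sn,-c,0])
        out.append([[round(float(v),4) for v in (dp@tx/250,dp@ty/250,-dp[2]/250)],round(float(-dy/np.pi),4)]); y+=dy
    print("step mm",np.linalg.norm(dp),"deg",np.degrees(dy))
    for i in range(0,n,5): print(out[i:i+5])
E
python3 - <<'E'
from h import *
for n in ("scene","side"):
    f=np.load(f"pics/{n}.npz"); W=f["w"]; x,y,z=np.moveaxis(W,-1,0)
    p=f["p"].astype(int); grey=(p.max(-1)-p.min(-1))<28
    m=(np.hypot(x-589,y+134)<90)&(z>4)&(z<32)&grey
    k,l,st,ce=cv2.connectedComponentsWithStats(m.astype(np.uint8)); b=1+np.argmax(st[1:,4]); m=l==b
    t=m&(z>21)
    r=cv2.minAreaRect(W[t][:,:2].astype(np.float32)); print(n,t.sum(),r)
    g=cv2.erode((m).astype(np.uint8),np.ones((3,3)))>0
    g&=(z<13); r=cv2.minAreaRect(W[g][:,:2].astype(np.float32)); print(" groove",g.sum(),W[g].mean(0),r)
plan((560,-150,300),80,15)
E
```

```text
scene 561 ((586.2058715820312, -131.41558837890625), (114.71664428710938, 76.94182586669922), 82.183837890625)
 groove 102 [ 590.21043711 -133.49066576    9.63074485] ((576.3263549804688, -123.12741088867188), (104.99897003173828, 61.324710845947266), 74.63725280761719)
side 615 ((587.8046264648438, -132.24517822265625), (121.69596862792969, 77.68931579589844), 84.52437591552734)
 groove 150 [ 589.69464274 -129.86657891    9.23296342] ((577.9935913085938, -121.72412109375), (110.4596176147461, 67.32337188720703), 68.14164733886719)
step mm 38.84861290904156 deg 4.134664244247342
[[[0.1297, -0.0825, -0.0228], -0.023], [[0.1353, -0.073, -0.0228], -0.023], [[0.1402, -0.063, -0.0228], -0.023], [[0.1444, -0.0527, -0.0228], -0.023], [[0.1478, -0.0422, -0.0228], -0.023]]
[[[0.1505, -0.0314, -0.0228], -0.023], [[0.1523, -0.0205, -0.0228], -0.023], [[0.1534, -0.0095, -0.0228], -0.023], [[0.1537, 0.0016, -0.0228], -0.023], [[0.1532, 0.0127, -0.0228], -0.023]]
[[[0.1519, 0.0237, -0.0228], -0.023], [[0.1498, 0.0346, -0.0228], -0.023], [[0.1469, 0.0453, -0.0228], -0.023], [[0.1432, 0.0558, -0.0228], -0.023], [[0.1388, 0.066, -0.0228], -0.023]]
```

arm_command([
  [[0.13,-0.083,-0.023],-0.023],
  [[0.135,-0.073,-0.023],-0.023],
  [[0.14,-0.063,-0.023],-0.023],
  [[0.144,-0.053,-0.023],-0.023],
  [[0.148,-0.042,-0.023],-0.023],
], claw=0.5)

```text
t: 0.9
eef_pos: [315.9, -445.0, 243.7]
tcp_rot: [3.141, 0.0, 0.678]
ft_force: [-0.2, -0.2, 0.3]
opening: 0.632
grip_force: 0.0
```

arm_command([
  [[0.15,-0.031,-0.023],-0.023],
  [[0.152,-0.02,-0.023],-0.023],
  [[0.153,-0.01,-0.023],-0.023],
  [[0.154,0.002,-0.023],-0.023],
  [[0.153,0.013,-0.023],-0.023],
])

```text
t: 1.4
eef_pos: [438.2, -297.0, 272.6]
tcp_rot: [3.141, 0.0, 1.039]
ft_force: [1.0, -1.2, 0.4]
opening: 0.5
grip_force: 0.0
```

arm_command([
  [[0.152,0.024,-0.023],-0.023],
  [[0.15,0.035,-0.023],-0.023],
  [[0.147,0.045,-0.023],-0.023],
  [[0.143,0.056,-0.023],-0.023],
  [[0.139,0.066,-0.023],-0.023],
])

```text
t: 1.9
eef_pos: [560.5, -148.6, 301.3]
tcp_rot: [3.141, 0.0, 1.401]
ft_force: [0.4, -0.6, -0.4]
opening: 0.497
grip_force: 0.0
```

```bash
cat >> h.py <<'E'
def wcloud():
    c=viewer.get_calibration("wrist"); p,d=viewer.read_camera("wrist")
    K=np.array(c["camera_matrix"]); T=np.array(c["world_to_cam"])
    v,u=np.mgrid[0:d.shape[0],0:d.shape[1]]
    a=(u-K[0,2])/K[0,0]; b=(v-K[1,2])/K[1,1]; r=np.hypot(a,b)+1e-9
    k=np.tan(np.minimum(r,1.5))/r
    P=np.stack([a*k*d,-b*k*d,-d,np.ones_like(d)],-1)
    W=(P@np.linalg.inv(T).T)[...,:3]; W[(d<=0)|(r>1.3)]=np.nan
    return p,d,W,np.linalg.inv(T)[:3,3]
def rect(Q):
    r=cv2.minAreaRect(Q[:,:2].astype(np.float32)); return np.round(r[0],1),np.round(r[1],1),round(r[2],1)
E
python3 - <<'E'
from h import *
p,d,W,o=wcloud(); print(state()["t"],o)
cv2.imwrite("pics/w1.png",p[...,::-1]); np.savez("pics/w1.npz",p=p,W=W)
x,y,z=np.moveaxis(W,-1,0); q=p.astype(int); grey=(q.max(-1)-q.min(-1))<28
m=(np.hypot(x-587,y+132)<90)&(z>21)&(z<32)&grey
k,l,st,ce=cv2.connectedComponentsWithStats(m.astype(np.uint8)); m=l==1+np.argmax(st[1:,4])
print("holder",m.sum(),rect(W[m]),np.median(W[m][:,2]))
g=(np.hypot(x-587,y+132)<55)&(z<14)&grey; print("groove",g.sum(),W[g].mean(0),rect(W[g]))
for c in ((557,82),(523,194)):
    m=(np.hypot(x-c[0],y-c[1])<50)&(z>66)&(z<85); print(m.sum(), rect(W[m]) if m.sum()>5 else "")
E
```

```text
1.95 [572.91902432 -79.64442793 471.72233956]
holder 3314 (array([ 590.1, -136.1]), array([115.5,  79. ]), 82.7) 26.17499906200362
groove 726 [ 590.12937118 -135.48193428    8.27402831] (array([ 579. , -128.2]), array([85.9, 85.8]), 54.3)
524 (array([561.9,  68.1]), array([21.8, 48.4]), 15.6)
0
```

View pics/w1.png

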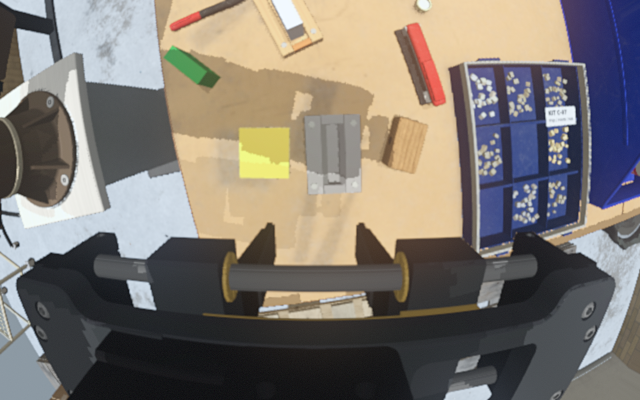

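Wrist picture: holder at px (333,153), groove vertical at column 335; measured at (590,-136), groove direction 82.7°. Next, over the thin plate.

```bash
python3 -c "
from h import *
plan((523,194,170),106.5,10)"
```

```text
step mm 36.621777156985075 deg 2.588208569241732
[[[0.1312, -0.038, 0.0528], -0.0144], [[0.1328, -0.0321, 0.0528], -0.0144], [[0.1341, -0.026, 0.0528], -0.0144], [[0.1352, -0.0199, 0.0528], -0.0144], [[0.1359, -0.0138, 0.0528], -0.0144]]
[[[0.1364, -0.0077, 0.0528], -0.0144], [[0.1366, -0.0015, 0.0528], -0.0144], [[0.1366, 0.0047, 0.0528], -0.0144], [[0.1362, 0.0108, 0.0528], -0.0144], [[0.1356, 0.017, 0.0528], -0.0144]]
```

arm_command([
  [[0.131,-0.038,0.053],-0.0144],
  [[0.133,-0.032,0.053],-0.0144],
  [[0.134,-0.026,0.053],-0.0144],
  [[0.135,-0.02,0.053],-0.0144],
  [[0.136,-0.014,0.053],-0.0144],
])

```text
t: 2.45
eef_pos: [540.8, 20.9, 234.2]
tcp_rot: [3.141, 0.0, 1.625]
ft_force: [0.5, 0.7, 0.5]
opening: 0.498
grip_force: 0.0
```

arm_command([
  [[0.136,-0.008,0.053],-0.0144],
  [[0.137,-0.001,0.053],-0.0144],
  [[0.137,0.005,0.053],-0.0144],
  [[0.136,0.011,0.053],-0.0144],
  [[0.136,0.017,0.053],-0.0144],
])

```text
t: 2.95
eef_pos: [522.3, 190.9, 167.9]
tcp_rot: [3.141, 0.0, 1.852]
ft_force: [1.4, -1.0, -0.1]
opening: 0.5
grip_force: 0.0
```

```bash
python3 - <<'E'
from h import *
p,d,W,o=wcloud(); s=state(); print(s["t"],s["eef_pos"],s["tcp_rot"],s["opening"],o)
cv2.imwrite("pics/w2.png",p[...,::-1]); np.savez("pics/w2.npz",p=p,W=W)
x,y,z=np.moveaxis(W,-1,0)
for c in ((557,82),(523,194)):
    for lo,hi in ((68,82),(28,50)):
        m=(np.hypot(x-c[0],y-c[1])<50)&(z>lo)&(z<hi); print(m.sum(), rect(W[m]) if m.sum()>5 else "",np.median(W[m][:,2]) if m.sum() else "")
plan((523,194,38),106.5,5)
E
```

```text
3.0 [520.98493503 194.38624511 165.96231296] [-3.13953480e+00 -1.04425158e-03  1.85604877e+00] 0.50310471694718 [503.00736564 258.10863646 338.40945619]
571 (array([557.7,  83.5]), array([22.3, 33.5]), 15.3) 73.51431921701072
128 (array([550.2, 113.4]), array([20.9,  2.4]), 13.3) 37.14901629996237
882 (array([524.3, 193.3]), array([ 9.8, 69.4]), 16.4) 73.46807963583609
36 (array([514.5, 226.3]), array([9.7, 1.2]), 16.5) 39.24525724904586
step mm 25.595752156207173 deg 0.0312478137053239
[[[-0.0008, 0.0015, 0.1024], -0.0002], [[-0.0008, 0.0015, 0.1024], -0.0002], [[-0.0008, 0.0015, 0.1024], -0.0002], [[-0.0008, 0.0015, 0.1024], -0.0002], [[-0.0008, 0.0015, 0.1024], -0.0002]]
```

View pics/w2.png

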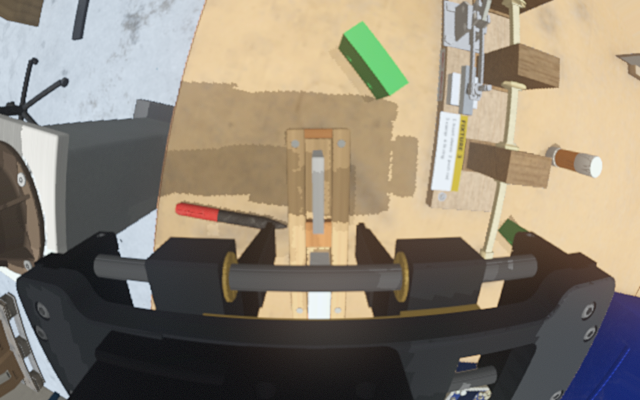

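The wrist picture shows the thin plate at px (318,190), upright and about midway between the fingers. Measured at (524,193), 9.8 mm wide. Descending.

arm_command([
  [[-0.001,0.002,0.102],0],
  [[-0.001,0.002,0.102],0],
  [[-0.001,0.002,0.102],0],
  [[-0.001,0.002,0.102],0],
  [[-0.001,0.002,0.102],0],
])

```text
t: 3.5
eef_pos: [525.5, 189.0, 40.0]
tcp_rot: [3.141, 0.0, 1.85]
ft_force: [-0.2, -0.2, -0.5]
opening: 0.501
grip_force: 0.0
```

arm_command([
  [[0,0,0],0],
  [[0,0,0],0],
  [[0,0,0],0],
  [[0,0,0],0],
  [[0,0,0],0],
], claw=0.0)

```text
t: 4.0
eef_pos: [525.7, 189.2, 41.8]
tcp_rot: [3.14, 0.0, 1.85]
ft_force: [0.4, 1.1, -0.6]
opening: 0.133
grip_force: 0.0
```

arm_command([
  [[0,0,0],0],
  [[0,0,0],0],
  [[0,0,0],0],
  [[0,0,0],0],
  [[0,0,0],0],
])

```text
t: 4.5
eef_pos: [525.7, 189.2, 41.6]
tcp_rot: [3.14, 0.0, 1.85]
ft_force: [-0.8, -0.3, 6.8]
opening: 0.105
grip_force: 30.0
```

Opening 0.105 × 95 = 10.0 mm, so this is the thin plate. Lifting.

arm_command([
  [[0,0,-0.06],0],
  [[0,0,-0.1],0],
  [[0,0,-0.12],0],
  [[0,0,-0.12],0],
  [[0,0,-0.12],0],
])

```text
t: 5.0
eef_pos: [525.0, 189.0, 172.0]
tcp_rot: [-3.141, 0.0, 1.85]
ft_force: [0.0, -0.7, -2.1]
opening: 0.105
grip_force: 30.0
```

```bash
python3 -c "
from h import *
s=state();print(s['eef_pos'],s['opening'],s['grip_force'])
plan((590,-138,175),82.7,10)"
```

```text
[525.0073424  189.01029128 172.0152679 ] 0.10475516976495794 29.99734729528427
step mm 33.34196826364234 deg -2.3298931776170946
[[[-0.1329, -0.0111, -0.0012], 0.0129], [[-0.1332, -0.0056, -0.0012], 0.0129], [[-0.1334, -0.0002, -0.0012], 0.0129], [[-0.1333, 0.0052, -0.0012], 0.0129], [[-0.1329, 0.0106, -0.0012], 0.0129]]
[[[-0.1324, 0.016, -0.0012], 0.0129], [[-0.1316, 0.0214, -0.0012], 0.0129], [[-0.1307, 0.0267, -0.0012], 0.0129], [[-0.1295, 0.032, -0.0012], 0.0129], [[-0.1281, 0.0372, -0.0012], 0.0129]]
```

arm_command([
  [[-0.133,-0.011,-0.001],0.0129],
  [[-0.133,-0.006,-0.001],0.0129],
  [[-0.133,0,-0.001],0.0129],
  [[-0.133,0.005,-0.001],0.0129],
  [[-0.133,0.011,-0.001],0.0129],
])

```text
t: 5.5
eef_pos: [557.8, 24.5, 172.1]
tcp_rot: [-3.141, 0.0, 1.646]
ft_force: [1.4, 0.3, -1.7]
opening: 0.104
grip_force: 30.0
```

arm_command([
  [[-0.132,0.016,-0.001],0.0129],
  [[-0.132,0.021,-0.001],0.0129],
  [[-0.131,0.027,-0.001],0.0129],
  [[-0.13,0.032,-0.001],0.0129],
  [[-0.128,0.037,-0.001],0.0129],
])

```text
t: 6.0
eef_pos: [590.4, -139.3, 173.3]
tcp_rot: [-3.141, 0.0, 1.443]
ft_force: [0.1, -0.9, -1.9]
opening: 0.103
grip_force: 30.0
```

```bash
python3 - <<'E'
from h import *
p,d,W,o=wcloud(); s=state(); print(s["t"],s["eef_pos"],s["tcp_rot"],s["opening"],o)
cv2.imwrite("pics/w3.png",p[...,::-1]); np.savez("pics/w3.npz",p=p,W=W)
x,y,z=np.moveaxis(W,-1,0); q=p.astype(int); grey=(q.max(-1)-q.min(-1))<28
m=(np.hypot(x-590,y+136)<85)&(z>21)&(z<31)&grey
k,l,st,ce=cv2.connectedComponentsWithStats(m.astype(np.uint8)); m=l==1+np.argmax(st[1:,4])
print("holder",m.sum(),rect(W[m]))
e=np.array(s["eef_pos"])
m=(np.hypot(x-e[0],y-e[1])<50)&(abs(z-(e[2]+31))<5); print("plate top",m.sum(),rect(W[m]) if m.sum()>5 else "")
m=(np.hypot(x-e[0],y-e[1])<50)&(z>e[2]-36)&(z<e[2]+36);
for lo in range(-40,50,10):
    k=m&(z>e[2]+lo)&(z<=e[2]+lo+10); print(lo,k.sum(),rect(W[k]) if k.sum()>5 else "")
E
```

```text
6.05 [ 591.39603804 -143.56237981  173.29179726] [3.14047200e+00 1.51442227e-03 1.43857310e+00] 0.10185564618577793 [599.8598471  -69.86523856 343.79416155]
holder 5693 (array([ 590.3, -135.4]), array([116. ,  79.8]), 82.8)
plate top 2315 (array([ 592.4, -135. ]), array([22.3, 70.6]), 1.9)
-40 0 
-30 31 (array([ 595.7, -100.6]), array([0.4, 9.6]), 82.9)
-20 54 (array([ 596. , -100.7]), array([1. , 9.9]), 82.6)
-10 49 (array([ 600.4, -113.7]), array([ 8.4, 31.9]), 18.9)
0 137 (array([ 593.9, -115. ]), array([29.8, 19.2]), 83.3)
10 241 (array([ 594.4, -115.6]), array([30.9, 24.2]), 81.3)
20 273 (array([ 593.7, -115.5]), array([30.7, 25.3]), 84.2)
30 2199 (array([ 592.3, -135.1]), array([70.5, 19.5]), 89.6)
40 0
```

View pics/w3.png

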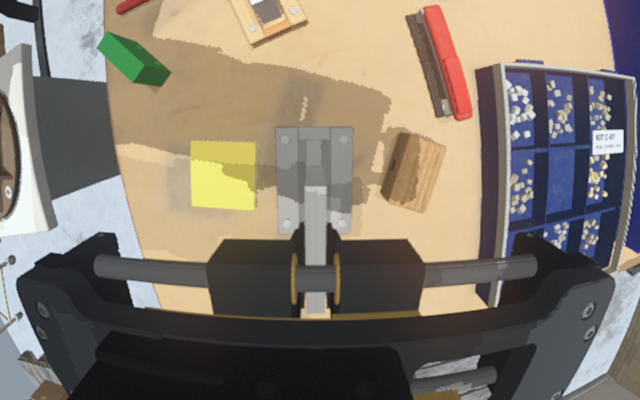

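The picture shows the held plate's top at px (316,240), in line with the groove at (315,160). The plate centre is about (591.4,-135.3) and the holder (590.3,-135.4), so I shift 1 mm and descend.

arm_command([
  [[0,-0.002,0.09],0],
  [[0,-0.002,0.1],0],
  [[0,0,0.1],0],
  [[0,0,0.1],0],
  [[0,0,0.07],0],
])

```text
t: 6.55
eef_pos: [588.8, -137.4, 56.7]
tcp_rot: [-3.14, -0.0, 1.445]
ft_force: [0.6, -0.4, -1.1]
opening: 0.103
grip_force: 30.0
```

arm_command([
  [[0,0,0.014],0],
  [[0,0,0.014],0],
  [[0,0,0.01],0],
  [[0,0,0],0],
  [[0,0,0],0],
])

```text
t: 7.05
eef_pos: [589.7, -137.8, 49.6]
tcp_rot: [3.141, 0.0, 1.445]
ft_force: [-0.7, 0.4, -1.0]
opening: 0.103
grip_force: 30.0
```

arm_command([
  [[0,0,0.008],0],
  [[0,0,0.008],0],
  [[0,0,0.008],0],
  [[0,0,0],0],
  [[0,0,0],0],
])

```text
t: 7.55
eef_pos: [589.5, -137.8, 42.8]
tcp_rot: [-3.141, 0.0, 1.445]
ft_force: [0.0, 0.1, -2.3]
opening: 0.109
grip_force: 30.0
```

arm_command([
  [[0,0,0.003],0],
  [[0,0,0.003],0],
  [[0,0,0],0],
  [[0,0,0],0],
  [[0,0,0],0],
])

```text
t: 8.05
eef_pos: [589.5, -137.8, 41.7]
tcp_rot: [3.141, 0.0, 1.445]
ft_force: [-2.2, 0.6, 5.3]
opening: 0.103
grip_force: 30.0
```

Light contact with the floor (5 N) at the expected height. Releasing.

arm_command([
  [[0,0,0],0],
  [[0,0,0],0],
  [[0,0,0],0],
  [[0,0,0],0],
  [[0,0,0],0],
], claw=0.4)

```text
t: 8.55
eef_pos: [589.5, -137.8, 41.3]
tcp_rot: [-3.142, 0.0, 1.445]
ft_force: [-0.3, -0.8, 0.9]
opening: 0.392
grip_force: 0.0
```

arm_command([
  [[0,0,-0.06],0],
  [[0,0,-0.12],0],
  [[0,0,-0.14],0],
  [[0,0,-0.14],0],
  [[0,0,-0.14],0],
])

```text
t: 9.05
eef_pos: [589.3, -137.7, 194.0]
tcp_rot: [3.141, 0.0, 1.445]
ft_force: [-0.3, 0.1, -0.1]
opening: 0.4
grip_force: 0.0
```

```bash
python3 - <<'E'
from h import *
p,d,W,o=wcloud(); s=state(); print(s["t"],s["eef_pos"],s["opening"])
def rep(n,W):
    x,y,z=np.moveaxis(W,-1,0)
    for c in ((590,-135),(557,82)):
      for lo,hi in ((66,80),(30,50)):
        k=(np.hypot(x-c[0],y-c[1])<48)&(z>lo)&(z<hi); print(n,c,lo,k.sum(),rect(W[k]) if k.sum()>5 else "",np.median(W[k][:,2]) if k.sum() else "")
rep("w",W)
q,d2=viewer.read_camera("side"); rep("side",cloud("side",d2))
q2,d3=viewer.read_camera("scene"); rep("scene",cloud("scene",d3))
a=cv2.resize(q[120:290,240:410],(390,390)); b=p[60:380,150:470]
cv2.imwrite("pics/f.png",np.hstack([a,cv2.resize(b,(390,390))])[...,::-1])
E
```

```text
9.1 [ 591.21445124 -138.27440387  199.81852115] 0.3993227188739136
w (590, -135) 66 695 (array([ 591.2, -133.9]), array([70.3,  9. ]), 82.6) 73.41676311133494
w (590, -135) 30 9 (array([595. , -99.6]), array([0.2, 8.3]), 81.5) 42.19978875581057
w (557, 82) 66 282 (array([565. ,  48.5]), array([14.1, 25.7]), 78.3) 72.97446200972675
w (557, 82) 30 124 (array([567.8,  45.6]), array([22. ,  1.9]), 15.6) 41.17561458051111
side (590, -135) 66 83 (array([ 588.1, -133.3]), array([77.7, 10.3]), 83.0) 72.50742177763345
side (590, -135) 30 43 (array([ 588.5, -124.7]), array([59.6, 41.5]), 41.5) 39.816615227610214
side (557, 82) 66 264 (array([556.6,  82. ]), array([22.8, 74.6]), 15.5) 72.81048054325595
side (557, 82) 30 141 (array([559.3,  84. ]), array([22.3, 70.5]), 19.4) 40.487094773934814
scene (590, -135) 66 89 (array([ 588.3, -132. ]), array([71.8, 12.6]), 82.0) 73.2106043629251
scene (590, -135) 30 76 (array([ 588.5, -131. ]), array([74.9, 11.6]), 82.3) 40.534336802925
scene (557, 82) 66 217 (array([557.4,  80.6]), array([22., 73.]), 15.1) 73.60266645607874
scene (557, 82) 30 80 (array([556. ,  81.9]), array([20.6, 72.1]), 14.4) 40.04661661100522
```

View pics/f.png

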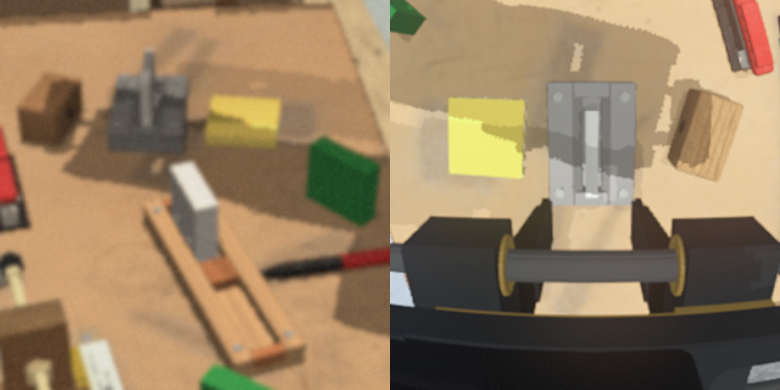

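The pictures show the thin plate upright in the holder groove (right half, px (590,145)). Its top is at z 73.4, so it is fully down. The thick plate still stands in its rack slot. Handing in.

```bash
python3 -c "
from h import *
print(env.job_done())"
```

```text
the job is handed in; nothing more can be done
None
```

The 10 mm plate (finger opening read 10.0 mm) stands upright and fully down in the holder groove, the thicker plate was left untouched and upright in its rack slot, and the job is handed in at about 9 s.

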